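Load a two-filter cassette and hold its halves pressed together

TASK

Load the filter cassette on the bench: first lay the red filter slide flat in the pocket marked with one dot, then the green one in the pocket marked with two dots. Then fit the loose cover onto the cassette's two dowels and press it down against the spring pins until the halves meet all round, and finish while still holding it pressed shut - do not let go. Leave the yellow filter slide and the other things on the bench where they are.

Things in the scene. Friction and masses are not known exactly. Their poses are not given: they have to be found in the camera images.
- cassette: Lower half of the filter cassette, dark steel, fixed to the bench: plate 100 (x) x 172 (y) x 8 mm. Origin at the centre of its underside, z up; +y points to the end with the one-dot pocket; the white dots lie along its -x edge, nearer the robot. At each y end (|y| 57 to 81 mm, |x| to 34 mm) stands a block whose top, the parting face, is 22 mm above the bench.
- dowel_1 (a point): Tip of the fixed steel dowel at the one-dot end, on the end block at cassette (0, +71) mm: 10 mm diameter, rising 14 mm above the parting face, the last 6 mm tapering to 4 mm diameter.
- dowel_2 (a point): Tip of the equal dowel at the two-dot end, at cassette (0, -71) mm.
- pocket_1 (a point): Centre of the seat of the one-dot pocket, 11 mm above the bench, at cassette (0, +30) mm, axes as the cassette. Pocket 54 x 54 mm (2 mm play round a slide). Lips 5 mm above the seat: a divider between the pockets and corner lips on the x sides; the middle 38 mm of each x side is open for fingers closing along the cassette's x (plate there 3 mm below the seat). Outer y side: end block, 11 mm.
- pocket_2 (a point): Centre of the seat of the two-dot pocket, at cassette (0, -30) mm; otherwise as pocket_1.
- parting_face (a point): Point midway between the dowels at parting-face height, 22 mm above the bench, axes as the cassette; the closed cover's origin lies here. Four brass spring pins (8 mm diameter, at x +-22, y +-71 mm) stand 5 mm proud of the face: the cover laid on rests about 5 mm high; about 9 N in all (less its weight) bring it fully down; let go, it springs up.
- cover: Loose upper half: aluminium plate 72 (x) x 168 (y) x 8 mm with two windows and, at (0, +71) and (0, -71) mm, through holes of 13 mm diameter for the dowels. On top in the middle a black grip block 24 (x) x 26 (y) mm, from 8 to 34 mm above the underside. About 0.15 kg. Lies flat, right side up; origin at the centre of its underside, z up. Fits either way round.
- filter_red: Filter slide with red window in a black frame, 50 x 50 mm, 8 mm thick, 12 g, lying flat on the bench. Origin at the centre of its underside, x and y parallel to its edges, z up.
- filter_green: Filter slide with green window in a white frame, 50 x 50 mm, 8 mm thick, 12 g, lying flat on the bench. Origin at the centre of its underside, x and y parallel to its edges, z up.
- filter_yellow: Filter slide with yellow window in a white frame, not needed, to be left alone; 50 x 50 mm, 8 mm thick, 12 g, lying flat on the bench. Origin at the centre of its underside, x and y parallel to its edges, z up.
- tape_roll: Bystander: black roll of tape lying flat, 66 mm diameter, 19 mm high, behind the cassette. Origin under its centre.
- post_clamp: Bystander: grey clamp with a thumb screw, 34 x 58 x 30 mm, behind the cassette to the right. Origin under its middle.
Mind the look-alikes: they are no part of the job. What is meant by the filter_red is not turquoise, and is the smaller of those in its own colour.

How it is judged:
By the outcome, as a careful person would: the job done as asked, in the order asked, and still so for the second after the job is handed in, while the arm keeps its last pose, push and grip.
It also fails if it takes over 64 s, if anything falls off the work surface, if the arm or the gripper's body presses on something with over 40 N, if the wrist force passes 120 N, or if a joint passes its speed limit or range.

ROBOT

A 6-joint arm with a two-finger parallel gripper is mounted at the origin on a cart in front of the work surface, level with it; the furniture and walls round the work are solid. World frame = base frame: x ahead of the robot, y to its left, z up, the work surface at z = 0. Lengths are in m, angles in rad, forces in N, time in s.
With the tool pointing down it reaches from about 0.35 to 0.975 m from the base axis. Payload 4.9 kg.
Tool frame: the origin (TCP) lies midway between the tips of the shut fingers; the grasp point (between the pads) lies 19 mm behind it; z points along the fingers, y is the line along which they close (so a half turn about z gives the same grasp; the last joint's range is limited). The gripper opens to 85 mm and grips with 20 to 120 N. Pads are 22 mm wide; open, the fingers measure 114 mm over their backs; the gripper's body (76 mm by 85 mm) begins 54 mm behind the grasp point. The pads swing forward as they close: fully open they stand 13 mm farther back than shut.
Start: joints at [1.143, 0.053, 1.613, -0, 1.476, -0.119], TCP at [0.19, 0.595, 0.231] pointing down, gripper open.
Joint ranges: [-3.01, 3.01], [-1.01, 2.22], [0.06, 2.58], [-1.02, 4.17], [0.09, 2.62], [-3.14, 3.14]. Speed limits (rad/s): [2.57, 2.57, 3.14, 3.14, 3.14, 3.14].

INTERFACE

Orientations are given as a unit quaternion [w, x, y, z].
In Python, from plant import manip gives the robot as it stands.
- The arm moves only by the tool move_arm, never from a script. Its argument "increments" is one flat list of numbers, 5 for each row, row after row: the shift along the tool's x, y, z in mm, then the turn about the tool's z in rad, then the opening, from 0 (shut) to 1 (fully open). In form: [tx, ty, tz, spin, jaw, tx, ty, tz, spin, jaw, ...]. A call has 1 to 8 rows; each row shifts and turns the commanded pose from where the row before left it, along the tool's axes as they then stand; what a row does not reach is not made up. A row lasts 1/12 s, in which the tool goes at most 41.7 mm and 7.16 degrees, less where a joint would pass 70% of its speed; a pose out of reach is approached as far as the arm can. A call with a gripper value outside its range is refused whole. The fingers move at their own pace and stop on an object; the grip force is fixed at half the most. Time passes only in rows, so rows that do not move let the fingers close. It gives the time, the measured TCP pose, the force, the opening and the grip force at its end, in the units of the state.
- manip.state(): the state, without advancing time (a new reading comes with each control period).
- manip.grab_frame(name): name is "side" or "top"; returns a dict with "image" (400x640x3 uint8, blue, green, red), "fov_y" (degrees; the focal length in pixels is half the picture's height over the tangent of half this angle, whatever the lens; pixels are square), "cx", "cy" (the principal point, pixels), "eye" and "rotation" of the camera in the world. Camera axes: x right, y down, z forward; pixel columns grow to the right and rows downward; lengths in m; the calibration is good to about 2 mm. A picture is of the moment at which its call begins. There is no depth.
- manip.job_done(): hands the job in; it is judged then, once.
The state is a dict: "time": time; "joint_pos": joint angles; "joint_vel": joint speeds; "joint_efforts": joint torques, N m; "tool_pos": TCP position; "tool_rot": TCP orientation; "contact_force": force on the tool from outside, world axes, zero at the start; "ft_torque": the same for the moment, N m; "gripper_width": opening from 0.0 (shut) to 1.0 (fully open); "grasp_force": force on a finger pad.
Only numpy, scipy, OpenCV 4.12 (cv2) and the standard library are available. Lean on these libraries where they do the work, as an engineer would, in place of code of your own. Each camera call takes 0.05 s, during which the arm holds its last target. There are 200 camera calls.

## Working session

There is one attempt and no reset: what is moved stays moved. The work goes in short steps, Python scripts to look and compute and a tool call to move; the robot and the scene stay as the last step left them, time stands still between calls to the robot, and variables do not carry over. Pictures are saved under pics/ and viewed, at most 10 in all, crops included, and the job is handed in when it is done.

Besides the shell and the picture viewer there is one more tool, called after "Request:" as a command line: name --argument value ..., lists and objects as JSON in quotes. move_arm: Moves the arm, as the interface text tells. Its arguments: {"type":"object","properties":{"increments":{"type":"array"}},"required":["increments"]}

```bash
mkdir -p pics; cat > h.py <<'E'
import numpy as np, cv2, pickle
from plant import manip
def grab(n,f):
    d=manip.grab_frame(n); cv2.imwrite(f'pics/{f}.png',d['image']); pickle.dump(d,open(f'pics/{f}.pkl','wb')); return d
def load(f): return pickle.load(open(f'pics/{f}.pkl','rb'))
def ray(d,u,v):
    f=200/np.tan(np.radians(d['fov_y'])/2)
    r=np.array(d['rotation'])@np.array([(u-d['cx'])/f,(v-d['cy'])/f,1]); return np.array(d['eye']),r
def onz(d,u,v,z):
    e,r=ray(d,u,v); return e+r*(z-e[2])/r[2]
def proj(d,p):
    f=200/np.tan(np.radians(d['fov_y'])/2)
    q=np.array(d['rotation']).T@(np.array(p)-d['eye']); return q[:2]/q[2]*f+[d['cx'],d['cy']]
def tri(d1,p1,d2,p2):
    e1,r1=ray(d1,*p1);e2,r2=ray(d2,*p2)
    s=np.linalg.lstsq(np.c_[r1,-r2],e2-e1,rcond=None)[0]
    a=e1+s[0]*r1;b=e2+s[1]*r2; return (a+b)/2,np.linalg.norm(a-b)
E
python3 - <<'E'
from h import *
for n in('top','side'):
    d=grab(n,n+'0'); print({k:v for k,v in d.items() if k!='image'})
print(manip.state())
E
```

```text
{'fov_y': 47.64226279922306, 'cx': 315.5755314955264, 'cy': 199.36425736257834, 'eye': array([0.37723005, 0.00764189, 1.28266141]), 'rotation': array([-0.05573674,  0.71255313, -0.69721557,  0.05524401])}
{'fov_y': 54.803177640531786, 'cx': 318.5801716423188, 'cy': 191.42488283816004, 'eye': array([ 0.05943578, -0.84655151,  0.49382715]), 'rotation': array([-0.53320079,  0.80363844, -0.21532067,  0.15329445])}
{'time': 0.1, 'joint_pos': array([ 1.14301078e+00,  5.32831644e-02,  1.61414147e+00,  8.42018513e-06,
        1.47600858e+00, -1.18997801e-01]), 'joint_vel': array([-0.00102552, -0.00150977, -0.00571683,  0.00047622,  0.00039602,
        0.00157558]), 'joint_efforts': array([ 3.79726782e-05, -3.94900632e+01, -3.71364534e+01, -8.62560250e-05,
        3.93938928e-03, -2.11935566e-05]), 'tool_pos': array([0.1897025 , 0.59492828, 0.23019981]), 'tool_rot': array([-2.52509958e-04,  1.53781544e-01,  9.88104443e-01, -8.84971269e-04]), 'contact_force': array([-0.3332907 , -0.49557765,  0.65698918]), 'ft_torque': array([ 0.05964423, -0.01107072, -0.01646367]), 'grasp_force': 0.0, 'gripper_width': 0.9977115621195202}
```

View pics/top0.png

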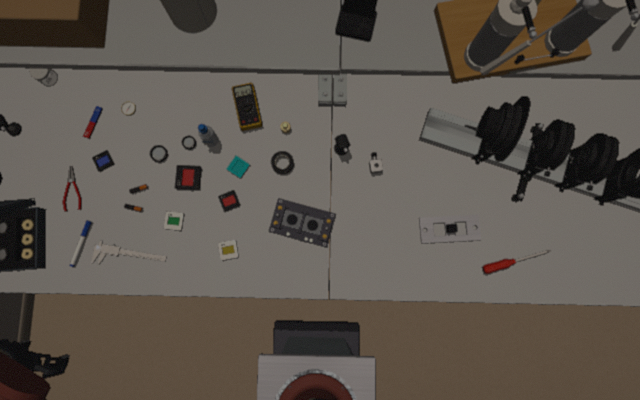

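View pics/side0.png

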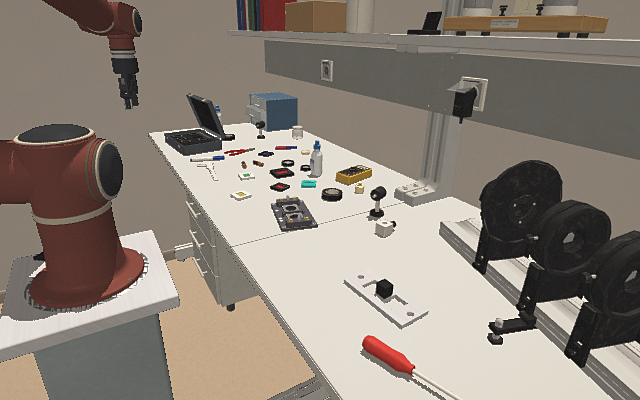

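Top view: small red slide is at about (229,200), with a larger look-alike at (188,177). Green is at (173,221), yellow at (228,250), the cassette at (302,222) and the cover at (450,229).

```bash
python3 - <<'E'
s=open('h.py').read().replace("import numpy as np, cv2, pickle","import numpy as np, cv2, pickle\nfrom scipy.spatial.transform import Rotation as Ro").replace("d=manip.grab_frame(n);","d=manip.grab_frame(n); w,x,y,z=d['rotation']; d['rotation']=Ro.from_quat([x,y,z,w]).as_matrix();")
open('h.py','w').write(s)
E
python3 - <<'E'
from h import *
d=grab('top','top1'); e=grab('side','side1')
def crop(im,x,y,w,h,k):return np.clip(cv2.resize(im[y:y+h,x:x+w],None,fx=k,fy=k,interpolation=cv2.INTER_CUBIC).astype(float)*1.0,0,255).astype(np.uint8)
a=np.clip(crop(d['image'],150,155,190,100,4).astype(float)*1.5,0,255).astype(np.uint8)
b=np.clip(crop(d['image'],410,205,90,50,4)*1.3,0,255).astype(np.uint8)
m=np.zeros((600,760,3),np.uint8); m[:400]=a; m[400:600,:360]=b
cv2.imwrite('pics/ct.png',m)
a=crop(e['image'],225,155,125,80,6); cv2.imwrite('pics/cs.png',a)
b=crop(e['image'],335,260,100,70,6); cv2.imwrite('pics/cs2.png',b)
print(ray(d,315,199),onz(d,229,200,0.008),onz(e,280,187,0.008))
E
```

```text
(array([0.37723005, 0.00764189, 1.28266141]), array([ 0.15721609,  0.00368431, -0.9875585 ])) [0.57192112 0.25717548 0.008     ] [0.5667255 0.2478282 0.008    ]
```

View pics/ct.png

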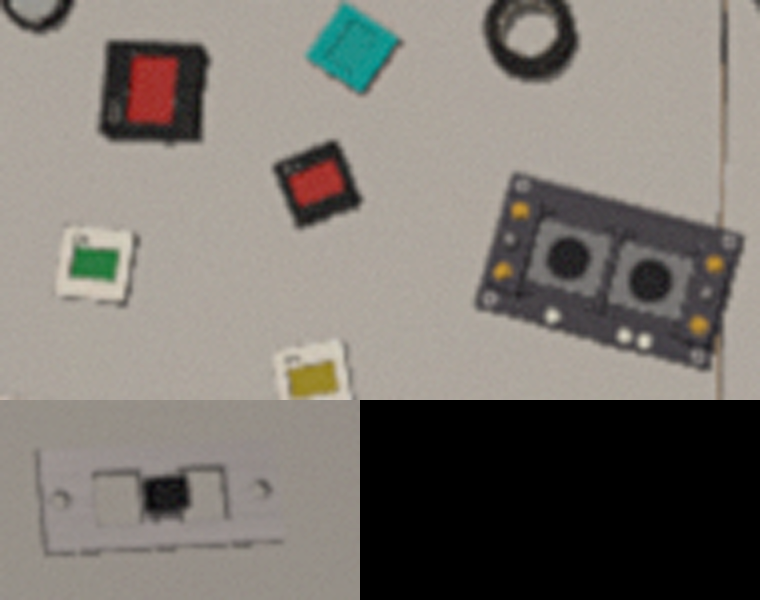

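View pics/cs.png

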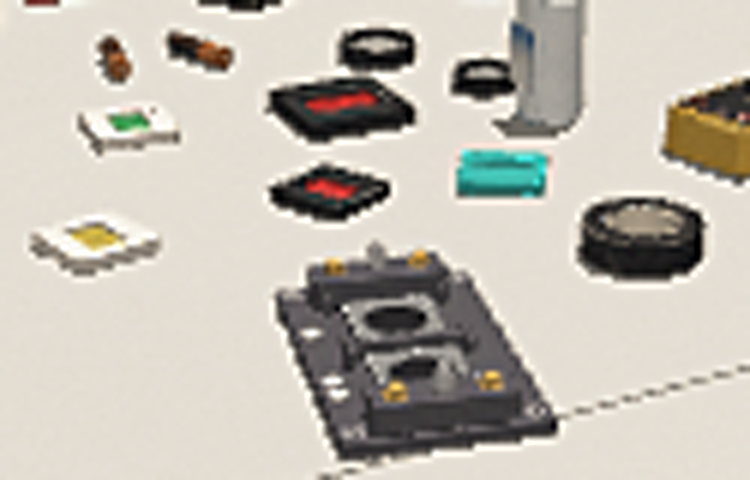

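View pics/cs2.png

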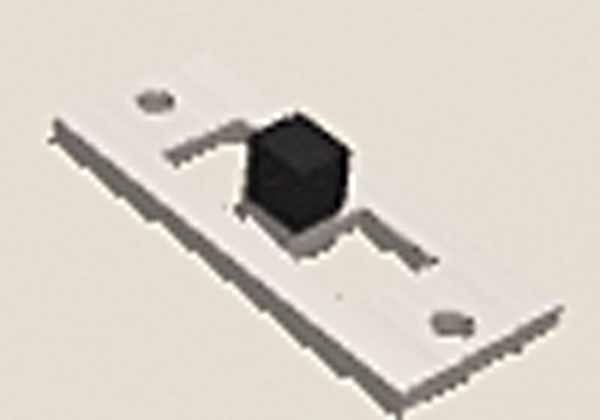

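Crops, in montage pixels. Top view:
- **Red slide:** corners (275,163), (336,141), (362,201), (300,228).
- **Green slide:** corners (66,226), (138,233), (128,303), (57,297).
- **Cassette:** pins (520,210), (502,271), (714,264), (700,324). The one-dot end is on the left.
- **Cover:** holes (62,499) and (262,489), grip (165,494).

The side crops show the same features.

```bash
cat > fit.py <<'E'
from h import *
from scipy.optimize import least_squares
d=load('top1'); e=load('side1')
T=lambda p:((np.array(p)+.5)/4-.5+[150,155]); S=lambda p:((np.array(p)+.5)/6-.5+[225,155])
TC=lambda p:((np.array(p)-[0,400]+.5)/4-.5+[410,205]); S2=lambda p:((np.array(p)+.5)/6-.5+[335,260])
cas=[(22,71,27),(-22,71,27),(22,-71,27),(-22,-71,27)]
sq=[(25,25,8),(25,-25,8),(-25,-25,8),(-25,25,8)]
O={}
O['cas']=([(d,T(p),m) for p,m in zip([(520,210),(502,271),(714,264),(700,324),(515,174),(744,236),(477,307),(711,369),(510,239),(706,292)],cas+[(50,86,8),(50,-86,8),(-50,86,8),(-50,-86,8),(0,71,36),(0,-71,36)])]+
 [(e,S(p),m) for p,m in zip([(419,258),(334,267),(491,380),(396,391),(375,245)],cas+[(0,71,36)])],-.25)
# square image order in top: up-left, up-right, low-right, low-left
O['red']=([(d,T(p),m) for p,m in zip([(275,163),(336,141),(362,201),(300,228)],sq)]+[(e,S(p),m) for p,m in zip([(328,165),(390,183),(332,206),(270,190)],sq)],.35)
O['green']=([(d,T(p),m) for p,m in zip([(66,226),(138,233),(128,303),(57,297)],sq)]+[(e,S(p),m) for p,m in zip([(180,129),(98,143),(80,109)],sq[1:])],-.1)
O['cov']=([(d,TC(p),m) for p,m in zip([(62,499),(262,489),(165,494)],[(0,71,8),(0,-71,8),(0,0,34)])]+
 [(e,S2(p),m) for p,m in zip([(155,101),(453,324),(55,120),(405,390),(562,308),(200,52),(248,142),(298,113),(350,150),(300,175)],
 [(0,71,8),(0,-71,8),(-36,84,8),(-36,-84,8),(36,-84,8),(36,84,8),(-12,13,34),(12,13,34),(12,-13,34),(-12,-13,34)])],.05)
def P(q,m):
    c,s=np.cos(q[3]),np.sin(q[3]); return [q[0]+(c*m[0]-s*m[1])/1e3,q[1]+(s*m[0]+c*m[1])/1e3,q[2]+m[2]/1e3]
if __name__=='__main__':
  for k,(L,y0) in O.items():
    x0=list(onz(*L[0][:3][:1],*L[0][1],0)[:2])+[0,y0]
    for nm,LL in(('both',L),('top',[a for a in L if a[0] is d]),('side',[a for a in L if a[0] is e])):
        fix=nm!='both'
        f=lambda q:np.concatenate([proj(c,P((q[0],q[1],0 if fix else q[2],q[3]),m))-u for c,u,m in LL])
        r=least_squares(f,x0,x_scale=[.01,.01,.01,.1],loss='soft_l1'); print(k,nm,r.x.round(4),'rms px',np.sqrt(np.mean(f(r.x)**2)).round(2))
        if nm=='both':print('   ',np.hypot(*f(r.x).reshape(-1,2).T).round(1))
E
python3 fit.py
```

```text
cas both [ 0.5128  0.0475 -0.0022 -0.242 ] rms px 0.34
    [0.4 0.2 0.4 0.3 0.8 0.5 0.9 0.7 0.3 0.5 0.2 0.1 0.4 0.4 0.4]
cas top [ 5.130e-01  4.720e-02  1.000e-04 -2.412e-01] rms px 0.39
cas side [ 0.51    0.0438  0.     -0.2461] rms px 0.09
red both [0.5702 0.2566 0.0015 0.4093] rms px 0.47
    [0.7 0.9 0.5 0.8 0.3 0.7 0.9 0.4]
red top [ 0.5709  0.2566 -0.      0.4205] rms px 0.49
red side [0.5713 0.2606 0.0305 0.3858] rms px 0.36
green both [ 0.5087  0.4092  0.0016 -0.0793] rms px 0.33
    [0.4 0.2 0.3 0.1 0.4 0.6 0.8]
green top [ 0.5091  0.4097  0.0054 -0.0658] rms px 0.15
green side [ 0.5104  0.4133  0.     -0.1424] rms px 0.33
cov both [ 0.5039 -0.3686 -0.0014  0.0827] rms px 0.55
    [1.2 0.9 1.2 0.5 0.2 0.4 0.9 0.5 0.8 1.2 0.3 0.7 0.2]
cov top [ 0.5045 -0.3692  0.      0.0716] rms px 0.75
cov side [ 0.5026 -0.3698 -0.0006  0.0836] rms px 0.47
```

```bash
cat > go.py <<'E'
import sys
from h import *
# usage: go.py x y z yaw_of_tool_y(deg) -> shift mm in tool axes as they now stand, spin
s=manip.state(); w,x,y,z=s['tool_rot']; R=Ro.from_quat([x,y,z,w]).as_matrix()
yaw=np.degrees(np.arctan2(R[1,1],R[0,1]))
print('t',round(s['time'],2),'pos',(s['tool_pos']*1e3).round(1),'yaw_y',yaw.round(2),'tilt',R[2].round(4),'q',s['joint_pos'].round(2),'F',s['contact_force'].round(1),'w',round(s['gripper_width'],3),'g',round(float(s['grasp_force']),1))
for a in sys.argv[1:]:
    t=np.array(eval(a)); v=R.T@(t[:3]-s['tool_pos']*1e3); sp=(yaw-t[3]+90)%180-90
    print(a,'now-axes',v.round(1),'spin',np.radians(sp).round(3))
E
python3 go.py 570.6,256.6,100,23.8
```

```text
t 0.2 pos [189.8 595.1 230.5] yaw_y 72.31 tilt [ 2.0e-04 -1.3e-03 -1.0e+00] q [ 1.14  0.05  1.61 -0.    1.48 -0.12] F [ 0.3  0.  -0.3] w 1.0 g 0.0
570.6,256.6,100,23.8 now-axes [-465.7 -206.5  130.7] spin 0.847
```

Request:
move_arm --increments '[-29.1, -12.9, 8.2, 0, 0.75, -29.1, -12.9, 8.2, 0, 0.75, -29.1, -12.9, 8.2, 0, 0.75, -29.1, -12.9, 8.2, 0, 0.75, -29.1, -12.9, 8.2, 0, 0.75, -29.1, -12.9, 8.2, 0, 0.75, -29.1, -12.9, 8.2, 0, 0.75, -29.1, -12.9, 8.2, 0, 0.75]'

```text
time: 0.87
tool_pos: [0.3812, 0.4251, 0.1652]
tool_rot: [-0.0, 0.154, 0.988, -0.0]
contact_force: [0.3, 0.3, -0.4]
gripper_width: 0.747
grasp_force: 0.0
```

Request:
move_arm --increments '[-29.1, -12.9, 8.2, 0, 0.75, -29.1, -12.9, 8.2, 0, 0.75, -29.1, -12.9, 8.2, 0, 0.75, -29.1, -12.9, 8.2, 0, 0.75, -29.1, -12.9, 8.2, 0, 0.75, -29.1, -12.9, 8.2, 0, 0.75, -29.1, -12.9, 8.2, 0, 0.75, -29.1, -12.9, 8.2, 0, 0.75]'

```text
time: 1.53
tool_pos: [0.5717, 0.256, 0.0995]
tool_rot: [-0.0, 0.154, 0.988, -0.0]
contact_force: [0.6, 0.3, 0.8]
gripper_width: 0.75
grasp_force: 0.0
```

Request:
move_arm --increments '[0, 0, 0, 0.106, 0.75, 0, 0, 0, 0.106, 0.75, 0, 0, 0, 0.106, 0.75, 0, 0, 0, 0.106, 0.75, 0, 0, 0, 0.106, 0.75, 0, 0, 0, 0.106, 0.75, 0, 0, 0, 0.106, 0.75, 0, 0, 0, 0.106, 0.75]'

```text
time: 2.2
tool_pos: [0.5706, 0.2572, 0.0998]
tool_rot: [-0.0, 0.549, 0.836, -0.0]
contact_force: [-0.2, -0.5, -0.4]
gripper_width: 0.753
grasp_force: 0.0
```

```bash
python3 go.py 570.6,256.6,20,23.8; python3 - <<'E'
from h import *
d=grab('top','top2'); e=grab('side','side2')
a=cv2.resize(d['image'][150:250,180:280],None,fx=4,fy=4,interpolation=cv2.INTER_CUBIC)
b=cv2.resize(e['image'][120:220,230:330],None,fx=4,fy=4,interpolation=cv2.INTER_CUBIC)
cv2.imwrite('pics/c2.png',np.hstack([a,b]))
p=manip.state()['tool_pos'];print((proj(d,p)-[180,150]+.5)*4-.5,(proj(e,p)-[230,120]+.5)*4-.5)
E
```

```text
t 2.2 pos [570.6 257.2  99.8] yaw_y 23.42 tilt [ 1.e-04 -5.e-04 -1.e+00] q [ 0.3   0.17  1.72  0.    1.26 -0.1 ] F [-0.2 -0.5 -0.4] w 0.753 g 0.0
570.6,256.6,20,23.8 now-axes [-0.5 -0.2 79.8] spin -0.007
[171.28312596 181.92650674] [198.45871048 161.23363221]
```

View pics/c2.png

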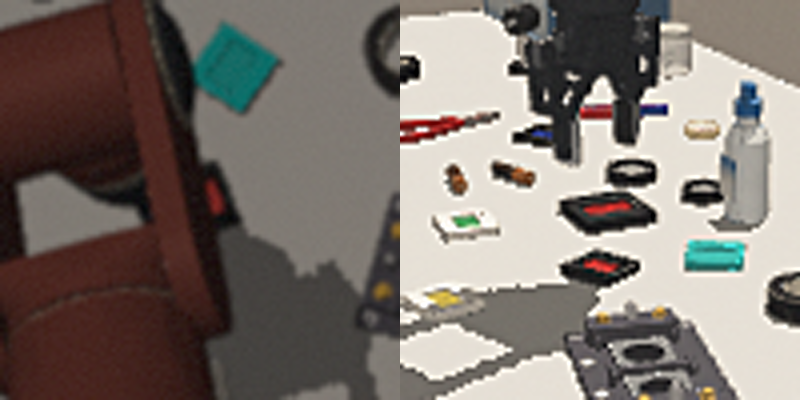

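Side view: the fingertips straddle a line down to the red slide, and their midpoint matches the projected TCP to within 1 px horizontally. At 0.75 opening the tips sit about 8 mm behind the TCP. Now descending.

Request:
move_arm --increments '[-0.5, 0, 30, -0.007, 0.75, 0, 0, 30, 0, 0.75, 0, 0, 26, 0, 0.75, 0, 0, 8, 0, 0.75, 0, 0, 4, 0, 0.75, 0, 0, 3.6, 0, 0.75, 0, 0, 0, 0, 0.75]'

```text
time: 2.88
tool_pos: [0.5718, 0.2571, -0.0006]
tool_rot: [0.001, 0.543, 0.839, 0.001]
contact_force: [0.4, -0.5, -0.2]
gripper_width: 0.748
grasp_force: 0.0
```

```bash
python3 go.py 570.6,256.6,-2,23.8; python3 - <<'E'
from h import *
e=grab('side','side3')
b=cv2.resize(e['image'][155:205,250:310],None,fx=10,fy=10,interpolation=cv2.INTER_CUBIC)
cv2.imwrite('pics/c3.png',b)
E
```

```text
t 2.88 pos [571.8 257.1  -0.6] yaw_y 24.17 tilt [-2.0e-04  1.6e-03 -1.0e+00] q [ 0.3   0.3   1.75 -0.    1.09 -0.12] F [ 0.4 -0.5 -0.2] w 0.748 g 0.0
570.6,256.6,-2,23.8 now-axes [ 0.1 -1.3  1.4] spin 0.006
```

View pics/c3.png

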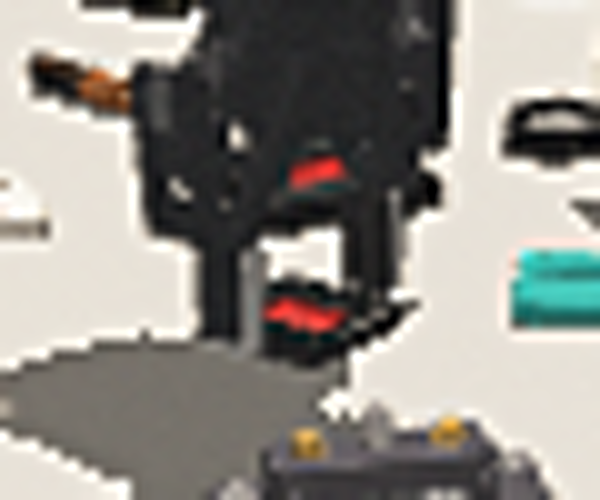

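The red slide sits between the finger pads, at about (300,315) in the crop. Closing on it.

Request:
move_arm --increments '[0, 0, 0.5, 0, 0.3, 0, 0, 0, 0, 0.3, 0, 0, 0, 0, 0.3, 0, 0, 0, 0, 0.3, 0, 0, 0, 0, 0.3]'

```text
time: 3.35
tool_pos: [0.5728, 0.2574, 0.0004]
tool_rot: [0.001, 0.544, 0.839, 0.002]
contact_force: [-0.2, 0.0, 6.3]
gripper_width: 0.558
grasp_force: 62.3
```

Request:
move_arm --increments '[0, 0, -10, 0, 0.3, 0, 0, -20, 0, 0.3, 0, 0, -30, 0, 0.3, 0, 0, -20, 0, 0.3, 0, 0, 0, 0, 0.3]'

```text
time: 3.77
tool_pos: [0.5744, 0.258, 0.0845]
tool_rot: [0.003, 0.544, 0.839, 0.004]
contact_force: [1.9, 0.5, 1.1]
gripper_width: 0.559
grasp_force: 61.7
```

```bash
python3 go.py 520.2,76.6,80,-13.9 512.9,47.5,80,-13.9
```

```text
t 3.77 pos [574.4 258.   84.5] yaw_y 24.13 tilt [-0.0011  0.0098 -1.    ] q [ 0.3   0.19  1.72  0.    1.22 -0.12] F [1.9 0.5 1.1] w 0.559 g 61.7
520.2,76.6,80,-13.9 now-axes [-143.4 -123.7    3.5] spin 0.664
512.9,47.5,80,-13.9 now-axes [-166.9 -142.2    3.3] spin 0.664
```

Request:
move_arm --increments '[-28, -24, 0, 0, 0.3, -28, -24, 0, 0, 0.3, -28, -24, 0, 0, 0.3, -28, -24, 0, 0, 0.3, -28, -24, 0, 0, 0.3]'

```text
time: 4.18
tool_pos: [0.5172, 0.0787, 0.0774]
tool_rot: [-0.0, 0.543, 0.839, -0.0]
contact_force: [1.2, -0.2, -0.3]
gripper_width: 0.558
grasp_force: 61.7
```

Request:
move_arm --increments '[0, 0, 0, 0.111, 0.3, 0, 0, 0, 0.111, 0.3, 0, 0, 0, 0.111, 0.3, 0, 0, 0, 0.111, 0.3, 0, 0, 0, 0.111, 0.3, 0, 0, 0, 0.111, 0.3, 0, 0, 0, 0, 0.3, 0, 0, 0, 0, 0.3]'

```text
time: 4.85
tool_pos: [0.5182, 0.08, 0.0776]
tool_rot: [-0.0, 0.787, 0.617, -0.0]
contact_force: [0.6, 0.2, -0.3]
gripper_width: 0.561
grasp_force: 61.8
```

```bash
python3 go.py 520.2,76.6,30,-13.9; python3 - <<'E'
from h import *
e=grab('side','side4')
b=cv2.resize(e['image'][150:240,250:340],None,fx=6,fy=6,interpolation=cv2.INTER_CUBIC)
cv2.imwrite('pics/c4.png',b)
p=manip.state()['tool_pos'];print((proj(e,p)-[250,150]+.5)*6-.5)
E
python3 go.py 520.2,76.6,30,-13.9
```

```text
t 4.85 pos [518.2  80.   77.6] yaw_y -13.88 tilt [-2.e-04 -9.e-04 -1.e+00] q [ 0.01 -0.04  1.97 -0.    1.21  0.25] F [ 0.6  0.2 -0.3] w 0.561 g 61.8
520.2,76.6,30,-13.9 now-axes [-2.8  2.8 47.6] spin 0.0
[238.15221655 223.09694728]
t 4.9 pos [518.3  80.   77.6] yaw_y -13.88 tilt [-2.e-04 -8.e-04 -1.e+00] q [ 0.01 -0.04  1.97 -0.    1.21  0.25] F [-0.6  0.6 -0.4] w 0.555 g 61.8
520.2,76.6,30,-13.9 now-axes [-2.8  2.7 47.6] spin 0.0
```

View pics/c4.png

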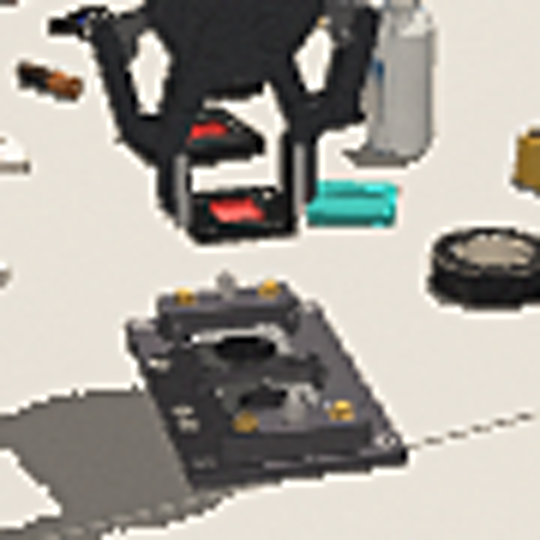

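The red slide is held level and square. Its front bottom corners are at about (192,240) and (297,234). I'll compare its position to the tool from this same view.

```bash
python3 - <<'E'
from h import *
e=load('side4'); p=np.array([518.2,80,77.6])/1e3
U=lambda q:((np.array(q)+.5)/6-.5+[250,150])
y=np.radians(-13.9);Rm=np.array([[np.cos(y),-np.sin(y)],[np.sin(y),np.cos(y)]])
for q,m in (((192,240),(-25,-25)),((297,234),(25,-25))):
    for z in(.0776,.0796,.0816): print(q,z,'slide centre offset in cassette axes mm',((Rm.T@(onz(e,*U(q),z)[:2]-p[:2]))*1e3-m).round(1))
E
```

```text
(192, 240) 0.0776 slide centre offset in cassette axes mm [-0.7  9.7]
(192, 240) 0.0796 slide centre offset in cassette axes mm [-1.6  4.9]
(192, 240) 0.0816 slide centre offset in cassette axes mm [-2.6  0.1]
(297, 234) 0.0776 slide centre offset in cassette axes mm [-1.   4.6]
(297, 234) 0.0796 slide centre offset in cassette axes mm [-2.2 -0.1]
(297, 234) 0.0816 slide centre offset in cassette axes mm [-3.3 -4.9]
```

Request:
move_arm --increments '[-2.8, 2.8, 20, 0, 0.3, 0, 0, 20, 0, 0.3, 0, 0, 14, 0, 0.3, 0, 0, 4, 0, 0.3, 0, 0, 0, 0, 0.3, 0, 0, 0, 0, 0.3]'

```text
time: 5.4
tool_pos: [0.521, 0.0767, 0.0204]
tool_rot: [0.0, 0.788, 0.616, 0.0]
contact_force: [0.6, 0.2, 0.7]
gripper_width: 0.558
grasp_force: 61.8
```

```bash
python3 go.py 520.2,76.6,9,-13.9; python3 - <<'E'
from h import *
e=grab('side','side5');d=grab('top','top5')
b=cv2.resize(e['image'][175:235,265:325],None,fx=9,fy=9,interpolation=cv2.INTER_CUBIC)
a=cv2.resize(d['image'][180:270,250:350],None,fx=2.5,fy=2.5)
m=np.zeros((540,790,3),np.uint8);m[:,:540]=b;m[:225,540:]=a
cv2.imwrite('pics/c5.png',m)
E
```

```text
t 5.4 pos [521.   76.7  20.4] yaw_y -13.98 tilt [ 1.e-04  3.e-04 -1.e+00] q [0.   0.05 1.99 0.   1.1  0.25] F [0.6 0.2 0.7] w 0.558 g 61.8
520.2,76.6,9,-13.9 now-axes [-0.3 -0.7 11.4] spin -0.001
```

View pics/c5.png

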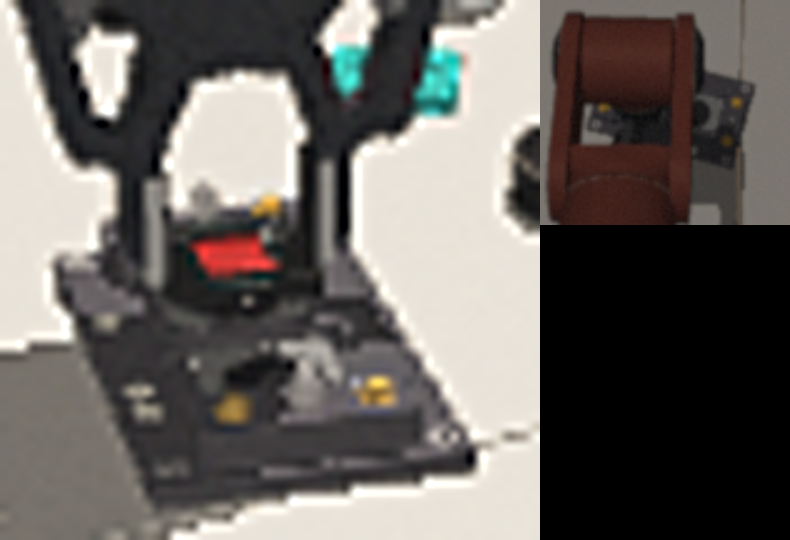

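Slide sits over the one-dot pocket, about 5 mm above the lips. I'll lower it with force checks from here (9 pictures viewed so far).

Request:
move_arm --increments '[-0.3, -0.4, 4, 0, 0.3, 0, 0, 2, 0, 0.3, 0, 0, 0, 0, 0.3, 0, 0, 0, 0, 0.3]'

```text
time: 5.83
tool_pos: [0.5202, 0.0764, 0.014]
tool_rot: [-0.0, 0.788, 0.615, -0.0]
contact_force: [-0.4, -0.0, -0.4]
gripper_width: 0.558
grasp_force: 61.8
```

Request:
move_arm --increments '[0, 0, 2, 0, 0.3, 0, 0, 0, 0, 0.3, 0, 0, 0, 0, 0.3]'

```text
time: 6.08
tool_pos: [0.5202, 0.0764, 0.0119]
tool_rot: [-0.0, 0.788, 0.615, -0.0]
contact_force: [-0.3, -0.1, -0.1]
gripper_width: 0.557
grasp_force: 61.8
```

Request:
move_arm --increments '[0, 0, 2, 0, 0.3, 0, 0, 0, 0, 0.3, 0, 0, 0, 0, 0.3]'

```text
time: 6.33
tool_pos: [0.5207, 0.0764, 0.0114]
tool_rot: [0.0, 0.788, 0.615, -0.0]
contact_force: [-5.3, 0.0, 8.8]
gripper_width: 0.555
grasp_force: 62.8
```

Contact is at TCP z = 11.4 mm against 0.4 mm on the bench, so the slide is on the 11 mm seat. Releasing.

Request:
move_arm --increments '[0, 0, -1.5, 0, 0.3, 0, 0, 0, 0, 0.75, 0, 0, 0, 0, 0.75, 0, 0, 0, 0, 0.75, 0, 0, 0, 0, 0.75, 0, 0, -10, 0, 0.75, 0, 0, -30, 0, 0.75, 0, 0, -35, 0, 0.75]'

```text
time: 7.0
tool_pos: [0.5178, 0.0764, 0.0851]
tool_rot: [-0.002, 0.788, 0.615, -0.002]
contact_force: [0.9, 0.5, -0.4]
gripper_width: 0.747
grasp_force: 0.0
```

```bash
python3 go.py 508.9,409.4,90,-4.1
```

```text
t 7.0 pos [517.8  76.4  85.1] yaw_y -14.04 tilt [-0.0015 -0.0061 -1.    ] q [ 0.   -0.05  1.97  0.    1.23  0.25] F [ 0.9  0.5 -0.4] w 0.747 g 0.0
508.9,409.4,90,-4.1 now-axes [320.9 -89.5  -4.9] spin -0.174
```

Request:
move_arm --increments '[32.1, -9, 0, 0, 0.75, 32.1, -9, 0, 0, 0.75, 32.1, -9, 0, 0, 0.75, 32.1, -9, 0, 0, 0.75, 32.1, -9, 0, 0, 0.75, 32.1, -9, 0, 0, 0.75, 32.1, -9, 0, 0, 0.75, 32.1, -9, 0, 0, 0.75]'

```text
time: 7.67
tool_pos: [0.5125, 0.3448, 0.0873]
tool_rot: [0.0, 0.788, 0.615, 0.0]
contact_force: [1.2, 0.0, 0.0]
gripper_width: 0.751
grasp_force: 0.0
```

Request:
move_arm --increments '[32.1, -9, 0, 0, 0.75, 32.1, -9, 0, 0, 0.75, 0, 0, 0, -0.085, 0.75, 0, 0, 0, -0.085, 0.75, 0, 0, 0, 0, 0.75, 0, 0, 0, 0, 0.75]'

```text
time: 8.17
tool_pos: [0.5108, 0.4098, 0.0869]
tool_rot: [0.0, 0.734, 0.679, 0.0]
contact_force: [0.2, 0.2, -0.2]
gripper_width: 0.75
grasp_force: 0.0
```

```bash
python3 - <<'E'
from h import *
# check red in pocket: red-window centroid seen from top and side
from scipy import ndimage as nd
for n in('top','side'):
    d=grab(n,n+'6'); h=cv2.cvtColor(d['image'],cv2.COLOR_BGR2HSV); b,g,r=[d['image'][...,i].astype(int) for i in range(3)]
    m=(r-np.maximum(b,g)>50); l,k=nd.label(m)
    c0=proj(d,[.5202,.0766,.019]); print(n,'expected pocket1 slide top',c0.round(1))
    for i in range(1,k+1):
        if (l==i).sum()>8:
            c=np.array(nd.center_of_mass(l==i))[::-1]
            if np.hypot(*(c-c0))<25: print(c.round(1),(l==i).sum(),onz(d,*c,.019).round(4))
    # green window
    m=(g-np.maximum(b,r)>30); l,k=nd.label(m)
    for i in range(1,k+1):
        if (l==i).sum()>8:
            c=np.array(nd.center_of_mass(l==i))[::-1]; print('green',c.round(1),(l==i).sum(),onz(d,*c,.008).round(4))
E
python3 go.py 508.9,409.4,-2,-4.3
```

```text
top expected pocket1 slide top [291.6 219. ]
[291.2 218.7] 96 [0.5211 0.0779 0.019 ]
green [173.3 220.5] 70 [0.5098 0.4114 0.008 ]
side expected pocket1 slide top [290.6 205.6]
[290.2 205.6] 33 [0.519 0.077 0.019]
green [246.4 175.1] 17 [0.5095 0.4096 0.008 ]
t 8.27 pos [510.9 409.4  86.8] yaw_y -4.42 tilt [ 1.e-04  1.e-04 -1.e+00] q [0.56 0.24 1.65 0.   1.25 0.64] F [ 0.2  0.2 -0. ] w 0.753 g 0.0
508.9,409.4,-2,-4.3 now-axes [-0.1 -2.  88.8] spin -0.002
```

The red window is at (0.520, 0.077) at seat height in both cameras, so red is seated in pocket 1. On to green.

Request:
move_arm --increments '[0.3, -1.8, 30, 0, 0.75, 0, 0, 30, 0, 0.75, 0, 0, 19, 0, 0.75, 0, 0, 6, 0, 0.75, 0, 0, 3, 0, 0.75, 0, 0, 0, 0, 0.75, 0, 0, 0, 0, 0.3, 0, 0, 0, 0, 0.3]'

```text
time: 8.93
tool_pos: [0.5109, 0.4112, 0.0015]
tool_rot: [0.0, 0.733, 0.68, 0.002]
contact_force: [-0.1, 0.6, 0.4]
gripper_width: 0.556
grasp_force: 61.6
```

Request:
move_arm --increments '[0, 0, 0, 0, 0.3, 0, 0, 0, 0, 0.3, 0, 0, 0, 0, 0.3, 0, 0, 0, 0, 0.3]'

```text
time: 9.27
tool_pos: [0.5107, 0.4111, 0.0011]
tool_rot: [0.0, 0.733, 0.68, 0.002]
contact_force: [0.4, -1.0, 6.2]
gripper_width: 0.559
grasp_force: 62.3
```

Request:
move_arm --increments '[0, 0, -10, 0, 0.3, 0, 0, -20, 0, 0.3, 0, 0, -30, 0, 0.3, 0, 0, -20, 0, 0.3, 0, 0, 0, 0, 0.3, 0, 0, 0, 0, 0.3, 0, 0, 0, 0, 0.3]'

```text
time: 9.85
tool_pos: [0.5084, 0.4097, 0.0777]
tool_rot: [-0.0, 0.733, 0.68, -0.001]
contact_force: [-0.1, -0.9, -0.5]
gripper_width: 0.556
grasp_force: 61.7
```

```bash
python3 go.py 505.7,18.4,78,-13.9
```

```text
t 9.85 pos [508.4 409.7  77.7] yaw_y -4.3 tilt [-9.0e-04 -1.1e-03 -1.0e+00] q [ 0.56  0.25  1.66 -0.    1.23  0.64] F [-0.1 -0.9 -0.5] w 0.556 g 61.7
505.7,18.4,78,-13.9 now-axes [-390.4   26.7    0. ] spin 0.168
```

Request:
move_arm --increments '[-35.5, 2.4, 0, 0, 0.3, -35.5, 2.4, 0, 0, 0.3, -35.5, 2.4, 0, 0, 0.3, -35.5, 2.4, 0, 0, 0.3, -35.5, 2.4, 0, 0, 0.3, -35.5, 2.4, 0, 0, 0.3, -35.5, 2.4, 0, 0, 0.3, -35.5, 2.4, 0, 0, 0.3]'

```text
time: 10.52
tool_pos: [0.5049, 0.1237, 0.0763]
tool_rot: [-0.001, 0.733, 0.68, -0.002]
contact_force: [0.3, -0.3, -0.3]
gripper_width: 0.558
grasp_force: 61.7
```

Request:
move_arm --increments '[-35.5, 2.4, 0, 0, 0.3, -35.5, 2.4, 0, 0, 0.3, -35.5, 2.4, 0, 0, 0.3, 0, 0, 0, 0.084, 0.3, 0, 0, 0, 0.084, 0.3, 0, 0, 0, 0, 0.3, 0, 0, 0, 0, 0.3]'

```text
time: 11.1
tool_pos: [0.5049, 0.0187, 0.0769]
tool_rot: [-0.001, 0.787, 0.617, -0.001]
contact_force: [0.0, 0.1, 0.2]
gripper_width: 0.559
grasp_force: 61.7
```

```bash
python3 go.py 505.7,18.4,16,-13.9;
```

```text
t 11.1 pos [504.9  18.7  76.9] yaw_y -13.82 tilt [-4.0e-04 -3.1e-03 -1.0e+00] q [-0.11 -0.08  2.02  0.    1.21  0.13] F [0.  0.1 0.2] w 0.559 g 61.7
505.7,18.4,16,-13.9 now-axes [-0.1  1.1 60.9] spin 0.001
```

Request:
move_arm --increments '[0, 0.9, 20, 0, 0.3, 0, 0, 20, 0, 0.3, 0, 0, 14, 0, 0.3, 0, 0, 5, 0, 0.3, 0, 0, 2, 0, 0.3, 0, 0, 0, 0, 0.3, 0, 0, 0, 0, 0.3]'

```text
time: 11.68
tool_pos: [0.5076, 0.0187, 0.0182]
tool_rot: [0.0, 0.787, 0.617, 0.0]
contact_force: [0.3, -0.1, 0.2]
gripper_width: 0.558
grasp_force: 61.7
```

Request:
move_arm --increments '[0, 0, 2, 0, 0.3, 0, 0, 1, 0, 0.3, 0, 0, 0, 0, 0.3, 0, 0, 0, 0, 0.3]'

```text
time: 12.02
tool_pos: [0.5085, 0.0184, 0.0165]
tool_rot: [0.001, 0.788, 0.616, 0.001]
contact_force: [-2.4, 1.1, 6.3]
gripper_width: 0.553
grasp_force: 62.4
```

Request:
move_arm --increments '[0, 0, 1.5, 0, 0.3, 0, 0, 0, 0, 0.3, 0, 0, 0, 0, 0.3]'

```text
time: 12.27
tool_pos: [0.5074, 0.0184, 0.0136]
tool_rot: [0.0, 0.788, 0.616, 0.0]
contact_force: [-0.4, -1.7, -0.5]
gripper_width: 0.554
grasp_force: 61.8
```

Brief touch on a lip, then it dropped in. Checking and finishing.

Request:
move_arm --increments '[0, 0, 1, 0, 0.3, 0, 0, 0, 0, 0.3, 0, 0, 0, 0, 0.3, 0, 0, 0, 0, 0.3]'

```text
time: 12.6
tool_pos: [0.5073, 0.0184, 0.0122]
tool_rot: [0.0, 0.788, 0.616, 0.0]
contact_force: [-0.0, 0.8, 1.9]
gripper_width: 0.557
grasp_force: 61.9
```

```bash
python3 go.py 505.7,18.4,11.4,-13.9;
```

```text
t 12.6 pos [507.3  18.4  12.2] yaw_y -13.92 tilt [ 0.e+00  6.e-04 -1.e+00] q [-0.11  0.02  2.04 -0.    1.08  0.13] F [-0.   0.8  1.9] w 0.557 g 61.9
505.7,18.4,11.4,-13.9 now-axes [-0.4 -1.5  0.8] spin -0.0
```

Request:
move_arm --increments '[0, -1, -0.3, 0, 0.3, 0, 0, 0, 0, 0.75, 0, 0, 0, 0, 0.75, 0, 0, 0, 0, 0.75, 0, 0, 0, 0, 0.75, 0, 0, -10, 0, 0.75, 0, 0, -30, 0, 0.75, 0, 0, -35, 0, 0.75]'

```text
time: 13.27
tool_pos: [0.5036, 0.019, 0.0861]
tool_rot: [-0.002, 0.788, 0.616, -0.002]
contact_force: [0.2, -0.3, -0.5]
gripper_width: 0.75
grasp_force: 0.0
```

Request:
move_arm --increments '[0, 0, -15, 0, 0.75, 0, 0, 0, 0, 0.6, 0, 0, 0, 0, 0.6]'

```text
time: 13.52
tool_pos: [0.507, 0.0186, 0.1042]
tool_rot: [0.001, 0.788, 0.616, 0.001]
contact_force: [-0.4, -0.1, -0.6]
gripper_width: 0.601
grasp_force: 0.0
```

```bash
python3 go.py 504.2,-369,90,4.4
```

```text
t 13.52 pos [507.   18.6 104.2] yaw_y -13.92 tilt [ 5.0e-04  3.4e-03 -1.0e+00] q [-0.11 -0.12  2.    0.    1.26  0.13] F [-0.4 -0.1 -0.6] w 0.601 g 0.0
504.2,-369,90,4.4 now-axes [-376.9   90.5   14.3] spin -0.32
```

Request:
move_arm --increments '[-34.2, 8.2, 0, 0, 0.6, -34.2, 8.2, 0, 0, 0.6, -34.2, 8.2, 0, 0, 0.6, -34.2, 8.2, 0, 0, 0.6, -34.2, 8.2, 0, 0, 0.6, -34.2, 8.2, 0, 0, 0.6, -34.2, 8.2, 0, 0, 0.6, -34.2, 8.2, 0, 0, 0.6]'

```text
time: 14.18
tool_pos: [0.5023, -0.2635, 0.1001]
tool_rot: [-0.002, 0.788, 0.616, -0.001]
contact_force: [1.0, -0.7, 0.6]
gripper_width: 0.6
grasp_force: 0.0
```

Request:
move_arm --increments '[-34.2, 8.2, 0, 0, 0.6, -34.2, 8.2, 0, 0, 0.6, -34.2, 8.2, 0, 0, 0.6, 0, 0, 0, -0.107, 0.6, 0, 0, 0, -0.107, 0.6, 0, 0, 0, -0.107, 0.6, 0, 0, 0, 0, 0.6, 0, 0, 0, 0, 0.6]'

```text
time: 14.85
tool_pos: [0.5022, -0.3674, 0.1005]
tool_rot: [-0.002, 0.68, 0.733, 0.0]
contact_force: [-0.6, -1.4, 0.0]
gripper_width: 0.598
grasp_force: 0.0
```

```bash
python3 go.py 504.2,-369,34,4.4; python3 - <<'E'
from h import *
from scipy import ndimage as nd
d=grab('top','top7'); e=grab('side','side7')
for n,c in(('top',d),('side',e)):
    b,g,r=[c['image'][...,i].astype(int) for i in range(3)]
    for nm,m,P in(('red',r-np.maximum(b,g)>50,(.5202,.0766)),('green',g-np.maximum(b,r)>30,(.5057,.0184))):
        c0=proj(c,[*P,.019]); l,k=nd.label(m)
        for i in range(1,k+1):
            if (l==i).sum()>8:
                q=np.array(nd.center_of_mass(l==i))[::-1]
                if np.hypot(*(q-c0))<25: print(n,nm,c0.round(1),q.round(1),(l==i).sum(),onz(c,*q,.019).round(4))
a=cv2.resize(d['image'][190:255,262:342],None,fx=5,fy=5,interpolation=cv2.INTER_CUBIC)
f=cv2.resize(e['image'][180:240,265:330],None,fx=5,fy=5,interpolation=cv2.INTER_CUBIC)
k=cv2.resize(e['image'][220:340,330:440],None,fx=5,fy=5,interpolation=cv2.INTER_CUBIC)[:600]
m=np.zeros((600,400,3),np.uint8);m[:325]=np.clip(a*1.4,0,255);m[325:600,:325]=f[:275]
k=cv2.resize(e['image'][225:335,335:435],None,fx=4,fy=4,interpolation=cv2.INTER_CUBIC)
M=np.zeros((600,800,3),np.uint8);M[:,:400]=m;M[:440,400:]=k
cv2.imwrite('pics/c7.png',M)
E
```

```text
t 14.85 pos [ 502.2 -367.4  100.5] yaw_y 4.31 tilt [ 0.0023 -0.0021 -1.    ] q [-0.75  0.16  1.72 -0.    1.26 -0.83] F [-0.6 -1.4  0. ] w 0.598 g 0.0
504.2,-369,34,4.4 now-axes [-1.9  2.1 66.5] spin -0.002
top red [291.6 219. ] [291.2 218.7] 94 [0.521  0.0778 0.019 ]
top green [312.3 224.6] [311.6 224.4] 65 [0.5062 0.0203 0.019 ]
side red [290.6 205.6] [290.4 205.6] 34 [0.5192 0.0765 0.019 ]
side green [295.4 214.3] [294.6 214.2] 30 [0.5039 0.0198 0.019 ]
```

Both slides are in their pockets in both cameras. Descending on the cover's grip block.

Request:
move_arm --increments '[-1.4, 1.4, 15, 0, 0.6, 0, 0, 15, 0, 0.6, 0, 0, 15, 0, 0.6, 0, 0, 5, 0, 0.6, 0, 0, 0, 0, 0.6, 0, 0, 0, 0, 0.6]'

```text
time: 15.45
tool_pos: [0.5044, -0.3691, 0.0517]
tool_rot: [-0.0, 0.679, 0.734, -0.0]
contact_force: [-0.4, 1.0, 0.5]
gripper_width: 0.604
grasp_force: 0.0
```

```bash
python3 go.py 504.2,-369,11,4.4
```

```text
t 15.45 pos [ 504.4 -369.1   51.7] yaw_y 4.46 tilt [ 7.e-04 -7.e-04 -1.e+00] q [-0.75  0.22  1.74 -0.    1.18 -0.83] F [-0.4  1.   0.5] w 0.604 g 0.0
504.2,-369,11,4.4 now-axes [ 0.1 -0.1 40.7] spin 0.001
```

Request:
move_arm --increments '[0, 0, 15, 0, 0.6, 0, 0, 15, 0, 0.6, 0, 0, 8, 0, 0.6, 0, 0, 2, 0, 0.6, 0, 0, 0, 0, 0.6, 0, 0, 0, 0, 0.15, 0, 0, 0, 0, 0.15, 0, 0, 0, 0, 0.15]'

```text
time: 16.12
tool_pos: [0.5053, -0.3701, 0.0136]
tool_rot: [0.001, 0.679, 0.734, 0.0]
contact_force: [0.1, -0.8, -0.3]
gripper_width: 0.268
grasp_force: 61.4
```

Request:
move_arm --increments '[0, 0, 0, 0, 0.15, 0, 0, 0, 0, 0.15, 0, 0, 0, 0, 0.15, 0, 0, 0, 0, 0.15]'

```text
time: 16.45
tool_pos: [0.5051, -0.3699, 0.0133]
tool_rot: [0.001, 0.679, 0.734, 0.0]
contact_force: [-0.0, -0.2, 3.4]
gripper_width: 0.263
grasp_force: 62.3
```

```bash
python3 go.py 504.2,-369,11,4.4
```

```text
t 16.45 pos [ 505.1 -369.9   13.3] yaw_y 4.47 tilt [-0.0013  0.0012 -1.    ] q [-0.75  0.28  1.75  0.    1.11 -0.83] F [-0.  -0.2  3.4] w 0.263 g 62.3
504.2,-369,11,4.4 now-axes [ 1.  -0.9  2.3] spin 0.001
```

Request:
move_arm --increments '[0, 0, -5, 0, 0.15, 0, 0, -15, 0, 0.15, 0, 0, -25, 0, 0.15, 0, 0, -25, 0, 0.15, 0, 0, -10, 0, 0.15, 0, 0, 0, 0, 0.15, 0, 0, 0, 0, 0.15]'

```text
time: 17.03
tool_pos: [0.5046, -0.3695, 0.0928]
tool_rot: [0.0, 0.679, 0.734, -0.0]
contact_force: [0.3, 0.1, -0.9]
gripper_width: 0.267
grasp_force: 61.7
```

```bash
python3 go.py 512.9,47.5,90,-13.9
```

```text
t 17.03 pos [ 504.6 -369.5   92.8] yaw_y 4.47 tilt [-7.e-04  6.e-04 -1.e+00] q [-0.75  0.17  1.72 -0.    1.24 -0.83] F [ 0.3  0.1 -0.9] w 0.267 g 61.7
512.9,47.5,90,-13.9 now-axes [415.1  40.8   2.5] spin 0.321
```

Request:
move_arm --increments '[34.5, 3.4, 0, 0, 0.15, 34.5, 3.4, 0, 0, 0.15, 34.5, 3.4, 0, 0, 0.15, 34.5, 3.4, 0, 0, 0.15, 34.5, 3.4, 0, 0, 0.15, 34.5, 3.4, 0, 0, 0.15, 34.5, 3.4, 0, 0, 0.15, 34.5, 3.4, 0, 0, 0.15]'

```text
time: 17.7
tool_pos: [0.5082, -0.09, 0.0899]
tool_rot: [-0.002, 0.679, 0.734, -0.001]
contact_force: [0.2, -0.0, -1.0]
gripper_width: 0.265
grasp_force: 61.6
```

Request:
move_arm --increments '[34.5, 3.4, 0, 0, 0.15, 34.5, 3.4, 0, 0, 0.15, 34.5, 3.4, 0, 0, 0.15, 34.5, 3.4, 0, 0, 0.15, 0, 0, 0, 0.107, 0.15, 0, 0, 0, 0.107, 0.15, 0, 0, 0, 0.107, 0.15, 0, 0, 0, 0, 0.15]'

```text
time: 18.37
tool_pos: [0.5112, 0.047, 0.0899]
tool_rot: [-0.001, 0.788, 0.616, -0.002]
contact_force: [1.0, 0.4, -1.0]
gripper_width: 0.267
grasp_force: 61.6
```

Request:
move_arm --increments '[0, 0, 10, 0, 0.15, 0, 0, 15, 0, 0.15, 0, 0, 10, 0, 0.15, 0, 0, 0, 0, 0.15, 0, 0, 0, 0, 0.15, 0, 0, 0, 0, 0.15]'

```text
time: 18.87
tool_pos: [0.513, 0.0464, 0.0572]
tool_rot: [-0.0, 0.787, 0.616, -0.0]
contact_force: [0.1, 0.2, -1.1]
gripper_width: 0.265
grasp_force: 61.6
```

```bash
python3 go.py 512.9,47.1,50,-13.9;  python3 - <<'E'
from h import *
d=grab('top','top8'); e=grab('side','side8')
a=cv2.resize(d['image'][180:260,252:352],None,fx=4,fy=4,interpolation=cv2.INTER_CUBIC)
k=cv2.resize(e['image'][170:245,265:345],None,fx=5,fy=5,interpolation=cv2.INTER_CUBIC)
M=np.zeros((375,800,3),np.uint8);M[:320,:400]=np.clip(a*1.4,0,255);M[:,400:]=k
cv2.imwrite('pics/c8.png',M)
p=manip.state()['tool_pos']; y=np.radians(-13.9);c,s=np.cos(y),np.sin(y)
for m in((0,71,8),(0,-71,8),(-36,84,8),(36,84,8),(-36,-84,8),(36,-84,8)):
    P=p+np.array([c*m[0]-s*m[1],s*m[0]+c*m[1],m[2]-13.3])/1e3
    print(m,'top',((proj(d,P)-[252,180]+.5)*4-.5).round(0),'side',((proj(e,P)-[265,170]+.5)*5-.5+[400,0]).round(0))
E
```

```text
t 18.87 pos [513.   46.4  57.2] yaw_y -13.9 tilt [-1.e-04 -2.e-04 -1.e+00] q [-0.05 -0.03  2.01 -0.    1.17  0.19] F [ 0.1  0.2 -1.1] w 0.265 g 61.6
512.9,47.1,50,-13.9 now-axes [ 0.7 -0.2  7.2] spin -0.0
(0, 71, 8) top [101. 135.] side [516. 101.]
(0, -71, 8) top [302. 190.] side [574. 200.]
(-36, 84, 8) top [ 69. 181.] side [452.  99.]
(36, 84, 8) top [98. 80.] side [569.  88.]
(-36, -84, 8) top [307. 246.] side [513. 217.]
(36, -84, 8) top [334. 144.] side [645. 202.]
```

View pics/c8.png

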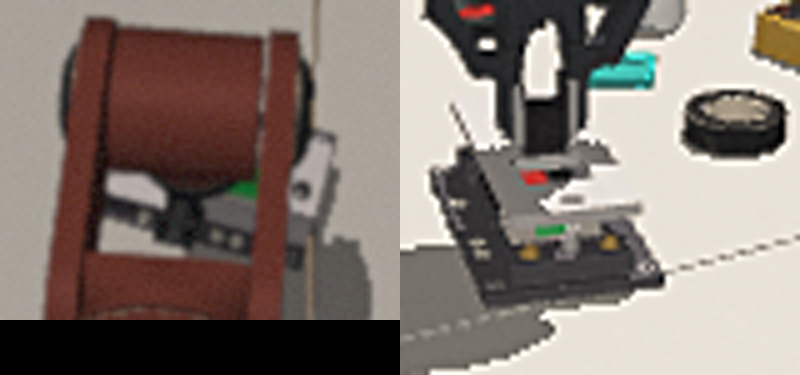

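The top view shows the cover hole at (302,190), exactly as predicted. The side view has it at (572,200) against a predicted (574,200), so the cover is held true. Fitting it onto the dowels.

Request:
move_arm --increments '[0.8, 0, 3, 0, 0.15, 0, 0, 3, 0, 0.15, 0, 0, 0, 0, 0.15, 0, 0, 0, 0, 0.15, 0, 0, 0, 0, 0.15]'

```text
time: 19.38
tool_pos: [0.5131, 0.0473, 0.0513]
tool_rot: [-0.0, 0.788, 0.616, -0.0]
contact_force: [-0.2, -0.4, -0.8]
gripper_width: 0.266
grasp_force: 61.6
```

Request:
move_arm --increments '[0, 0, 2, 0, 0.15, 0, 0, 2, 0, 0.15, 0, 0, 0, 0, 0.15, 0, 0, 0, 0, 0.15]'

```text
time: 19.72
tool_pos: [0.5129, 0.0473, 0.0471]
tool_rot: [-0.0, 0.788, 0.616, -0.0]
contact_force: [0.2, -0.6, -0.6]
gripper_width: 0.265
grasp_force: 61.6
```

```bash
python3 go.py 513.0,47.2,42,-13.9
```

```text
t 19.72 pos [512.9  47.3  47.1] yaw_y -13.92 tilt [-1.e-04 -5.e-04 -1.e+00] q [-0.05 -0.02  2.01  0.    1.15  0.19] F [ 0.2 -0.6 -0.6] w 0.265 g 61.6
513.0,47.2,42,-13.9 now-axes [-0.1  0.1  5.1] spin -0.0
```

Request:
move_arm --increments '[0, 0, 1.5, 0, 0.15, 0, 0, 1.5, 0, 0.15, 0, 0, 0, 0, 0.15, 0, 0, 0, 0, 0.15]'

```text
time: 20.05
tool_pos: [0.513, 0.0473, 0.0441]
tool_rot: [-0.0, 0.788, 0.616, -0.0]
contact_force: [-0.1, -0.1, -1.3]
gripper_width: 0.268
grasp_force: 61.6
```

Request:
move_arm --increments '[0, 0, 1.5, 0, 0.15, 0, 0, 1, 0, 0.15, 0, 0, 0, 0, 0.15, 0, 0, 0, 0, 0.15]'

```text
time: 20.38
tool_pos: [0.5131, 0.0473, 0.0417]
tool_rot: [-0.0, 0.788, 0.616, -0.0]
contact_force: [0.6, 0.1, -1.2]
gripper_width: 0.268
grasp_force: 61.6
```

Request:
move_arm --increments '[0, 0, 1.5, 0, 0.15, 0, 0, 0, 0, 0.15, 0, 0, 0, 0, 0.15]'

```text
time: 20.63
tool_pos: [0.5132, 0.0473, 0.0403]
tool_rot: [0.0, 0.788, 0.616, 0.0]
contact_force: [0.2, -0.4, -0.8]
gripper_width: 0.271
grasp_force: 61.8
```

No jam. Pressing against the springs.

Request:
move_arm --increments '[0, 0, 1, 0, 0.15, 0, 0, 1, 0, 0.15, 0, 0, 0, 0, 0.15, 0, 0, 0, 0, 0.15]'

```text
time: 20.97
tool_pos: [0.5132, 0.0473, 0.0387]
tool_rot: [0.0, 0.788, 0.616, -0.0]
contact_force: [-1.3, -0.2, 3.5]
gripper_width: 0.267
grasp_force: 62.1
```

Request:
move_arm --increments '[0, 0, 1, 0, 0.15, 0, 0, 1, 0, 0.15, 0, 0, 0, 0, 0.15, 0, 0, 0, 0, 0.15]'

```text
time: 21.3
tool_pos: [0.5133, 0.0473, 0.0367]
tool_rot: [0.0, 0.788, 0.616, 0.0]
contact_force: [-3.0, 0.1, 5.1]
gripper_width: 0.264
grasp_force: 62.4
```

Request:
move_arm --increments '[0, 0, 1, 0, 0.15, 0, 0, 0, 0, 0.15, 0, 0, 0, 0, 0.15]'

```text
time: 21.55
tool_pos: [0.5134, 0.0473, 0.0359]
tool_rot: [0.0, 0.788, 0.616, 0.0]
contact_force: [-3.7, 0.2, 6.7]
gripper_width: 0.266
grasp_force: 62.6
```

Request:
move_arm --increments '[0, 0, 1, 0, 0.15, 0, 0, 0, 0, 0.15, 0, 0, 0, 0, 0.15]'

```text
time: 21.8
tool_pos: [0.5134, 0.0473, 0.0353]
tool_rot: [0.0, 0.788, 0.616, -0.0]
contact_force: [-4.7, 0.2, 9.5]
gripper_width: 0.267
grasp_force: 63.1
```

Request:
move_arm --increments '[0, 0, 1, 0, 0.15, 0, 0, 0, 0, 0.15, 0, 0, 0, 0, 0.15]'

```text
time: 22.05
tool_pos: [0.5134, 0.0473, 0.0352]
tool_rot: [-0.0, 0.788, 0.616, -0.0]
contact_force: [-8.8, -0.5, 16.5]
gripper_width: 0.268
grasp_force: 63.8
```

Request:
move_arm --increments '[0, 0, 1, 0, 0.15, 0, 0, 0, 0, 0.15, 0, 0, 0, 0, 0.15]'

```text
time: 22.3
tool_pos: [0.5134, 0.0473, 0.0352]
tool_rot: [-0.0, 0.787, 0.616, -0.001]
contact_force: [-13.2, 0.3, 22.1]
gripper_width: 0.265
grasp_force: 64.7
```

```bash
python3 go.py 513.0,47.2,35,-13.9
```

```text
t 22.3 pos [513.4  47.3  35.2] yaw_y -13.9 tilt [-6.0e-04 -1.4e-03 -1.0e+00] q [-0.05  0.    2.01 -0.    1.13  0.19] F [-13.2   0.3  22.1] w 0.265 g 64.7
513.0,47.2,35,-13.9 now-axes [-0.2 -0.4  0.2] spin -0.0
```

Hard stop at 35.2 mm, where 35.3 was expected, with about 22 N of push. I'll ease the sideways load a little and hold.

Request:
move_arm --increments '[0, -0.7, 0, 0, 0.15, 0, 0, 0, 0, 0.15, 0, 0, 0, 0, 0.15, 0, 0, 0, 0, 0.15]'

```text
time: 22.63
tool_pos: [0.5134, 0.0473, 0.0352]
tool_rot: [0.0, 0.788, 0.616, 0.0]
contact_force: [-10.0, -0.8, 20.6]
gripper_width: 0.269
grasp_force: 64.4
```

```bash
python3 go.py 513.0,47.2,35,-13.9
```

```text
t 22.63 pos [513.4  47.3  35.2] yaw_y -13.91 tilt [-4.e-04  6.e-04 -1.e+00] q [-0.05  0.    2.01 -0.    1.12  0.19] F [-10.   -0.8  20.6] w 0.269 g 64.4
513.0,47.2,35,-13.9 now-axes [-0.2 -0.4  0.2] spin -0.0
```

Stable: 20 N down, level, fully closed. Handing in.

```bash
python3 -c "
from plant import manip
print(manip.job_done())"
```

```text
the job is handed in; nothing more can be done
None
```

Job handed in at 22.6 s: red is in the one-dot pocket, green is in the two-dot pocket, and the cover is on both dowels and held pressed shut with about 20 N; by height and force readings it is fully closed, though I took no picture after closing.

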